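# Index the portioning wheel onto its drive dogs

## Task

The star wheel of the portioning machine is turned out of place on its hub and rides on top of the drive dogs. Turn it on the hub by pushing its teeth, without lifting it off, until the notched tooth faces the pointer and the wheel drops fully home over the dogs; push gently, do not force it once it locks. Leave the cartons, the cup and the spatula where they are, and take the hand away.

Things in the scene. Friction and masses are not known exactly. Their poses are not given: they have to be found in the camera images.
- machine: Portioning machine, fixed to the table: low grey base, x from -125 to 160 mm, 330 mm wide, deck 51 mm above the table. Origin on the hub axis at table height; z up, x from the hub to the pointer. The pointer is on the robot's right, the side to work from (-x) on its left: teeth within 50 degrees of -x are in free reach there.
- hub (a point): On the hub axis, 60 mm above the table, where the wheel's underside sits when home. Round shoulder 140 mm wide, 56 mm high, with seat pads up to 60 mm; plain round pilot 40 mm in diameter up to 106 mm; three round-topped drive dogs, 9 mm in diameter, tops 70 mm above the table, each at another distance from the axis, so the wheel drops at one angle only.
- guard (a point): Centre of the underside, 136 mm above the table, of the clear round guard disc over the wheel (184 mm diameter, 4 mm thick). The filling nozzle, 36 mm wide, runs through its centre from 122 mm up to a 50 mm wide head, up to 262 mm. Nothing can come straight down on the wheel: reach in under the guard's edge from the working side with the tool leaning 35 to 45 degrees from vertical.
- post (a point): Foot, at deck height, of the round post (22 mm diameter, top 240 mm above the table) that carries nozzle and guard; at x = 30, y = 145 mm of the machine, on the side away from the robot. Its arm runs to the nozzle, 226 to 240 mm above the table.
- wheel: Loose black plastic star wheel, about 0.6 kg, level, 16 mm thick: round body of 138 mm diameter and six straight-sided teeth, one every 60 degrees, 36 mm wide, tips 95 mm from the axis, open pockets between. Bore 43 mm; three blind slots underneath fit the dogs with 3 degrees of play each way. Origin on its axis at its underside; x points to the notched tooth, z up.
- wheel_center (a point): Wheel's axis, half-way up its thickness; axes as the wheel's. 78 mm above the table while it rides on the dogs, 68 mm when home; then its x is along the machine's x. Riding, it turns either way with 1 to 5 N at the teeth; once it has dropped it is locked and a push meets a hard stop. Pushed fast it can jump past its place; 25 mm/s at the teeth is slow enough.
- notch (a point): The notch of the star wheel: a 16 mm wide, 15 mm deep cut in the tip of one tooth; this point is in the cut, 88 mm from the wheel's axis, half-way up its thickness.
- mark (a point): Tip of the pointer on the machine's deck, a dark steel wedge 26 mm tall, pointing at the wheel from its far side; 103.5 mm from the hub axis, 75 mm above the table.
- blue_carton: Dark blue carton 140 x 130 x 70 mm behind the pointer, to be left alone. Origin at the centre of its underside.
- red_carton: Red carton 120 x 110 x 80 mm behind the pointer, to be left alone. Origin at the centre of its underside.
- steel_cup: Steel cup, 72 mm wide, 70 mm tall, near a front corner of the machine, to be left alone. Origin at the centre of its underside.
- spatula: Spatula 200 mm long, under 25 mm high, lying in front of the machine's working side, to be left alone. Origin at the middle of its length.

How it is judged (in metres and radians):
On the way:
1. the wheel has dropped fully home over the dogs (height (world z) of wheel_center below 0.071 m and angle between wheel_center's own z axis and vertical below 0.05 rad), for 0.1 s.
At the end, for the whole second after the job is handed in: The star wheel is fully home on the hub (its centre below 71 mm, level within 3 degrees), the notch faces the pointer within 9 mm sideways, and the wheel is at rest and untouched (all of step 1 and x of notch in the frame of machine above 0.08 m and y of notch in the frame of machine between -0.009 and 0.009 m and linear speed of wheel below 0.01 m/s).
It fails at once if the wheel is pushed with more than 40 N (contact force between any of the fingers, the arm and wheel above 40 N).
It fails at once if the wheel is lifted off (12 mm or more above where it rides) (height (world z) of wheel_center above 0.09 m).
It fails at once if a carton, the cup or the spatula is moved by more than 25 mm (distance of any of blue_carton, red_carton, steel_cup, spatula from where it was at the start of the episode above 0.025 m).
It also fails if it takes over 48 s, if anything falls off the work surface, if the arm or the gripper's body presses on something with over 40 N, if the wrist force passes 120 N, or if a joint passes its speed limit or range.

## Robot

A 6-joint arm with a two-finger parallel gripper is mounted at the origin on the work surface. World frame = base frame: x ahead of the robot, y to its left, z up, the work surface at z = 0. Lengths are in m, angles in degrees, forces in N, time in s.
With the tool pointing down it reaches from about 0.25 to 0.725 m from the base axis. Payload 9.7 kg.
Tool frame: the origin (TCP) lies midway between the tips of the shut fingers; the grasp point (between the pads) lies 19 mm behind it (grip_point_offset is the distance from the TCP to the grasp point, in m); y points along the fingers, z is the direction in which the jaws open and shut, and the axes are right-handed (so a half turn about y gives the same grasp; the last joint's range is limited). The gripper opens to 85 mm and grips with 20 to 120 N. Pads are 22 mm wide; open, the fingers measure 114 mm over their backs; the gripper's body (76 mm by 85 mm) begins 54 mm behind the grasp point. The pads swing forward as they close: fully open they stand 13 mm farther back than shut.
Start: joints at [-67.724, 4.979, 10.078, 95.1, 0, 90], TCP at [0.208, -0.509, 0.231] pointing down, gripper open.
Joint ranges: [-179.16, 179.16], [-48.56, 103.87], [-65.8, 70.77], [-126.05, 130.52], [-82.76, 87.17], [-180, 180]. Speed limits (degrees/s): [127.2, 127.2, 147.25, 180, 180, 180].

## Interface

Orientations are given as [roll, pitch, yaw] about the fixed x, y, z axes, in that order (R = Rz(yaw) Ry(pitch) Rx(roll)).
In Python, from workcell import get_obs, camera, job_done, grip_point_offset gives the robot as it stands.
- The arm moves only by the tool move_arm, never from a script. Its argument "deltas" is a list that holds one entry, the list of rows, each a list of 4 numbers: the shift along the tool's x, y, z in m, then the turn about the tool's y in degrees. A call has 1 to 5 rows; each row is the pose to reach, as a shift and turn from the pose commanded when the call began, along the tool's axes at that moment; what a row does not reach only later rows make up. A row lasts 1/10 s, in which the tool goes at most 50 mm and 8.59 degrees, less where a joint would pass 70% of its speed; a pose out of reach is approached as far as the arm can. A call with a gripper value outside its range is refused whole. "claw" is the finger opening in m, from 0 to 0.0854, set as the call begins (left out, the last holds). The fingers move at their own pace and stop on an object; "newtons" is the grip in N (left out, the last holds). Time passes only in rows, so rows that repeat a pose let the fingers close. It gives the time, the measured TCP pose, the force and the opening at its end, in the units of the state.
- get_obs(): the state, without advancing time (a new reading comes with each control period).
- camera(name): name is "scene" or "top" or "wrist"; returns a dict with "color" (384x512x3 uint8, blue, green, red), "range_z" (384x512 float32, m along the optical axis (not along the pixel's ray), 0 where there is no reading), "fx", "fy", "cx", "cy" (pixels), "k1" (the pictures are not rectified: a ray, as slopes to the right and down, at radius r is drawn at 1 + k1 r^2 times it, then the intrinsics apply), "T" (4x4, takes a point from camera to world coordinates). Camera axes: x right, y down, z forward; pixel columns grow to the right and rows downward; lengths in m; the calibration is good to about 2 mm. A picture is of the moment at which its call begins.
- job_done(): hands the job in, once; it reports no verdict.
The state is a dict: "time": time; "q": joint angles; "qd": joint speeds; "joint_efforts": joint torques, N m; "ee_pos": TCP position; "tcp_rot": TCP orientation; "wrist_force": force on the tool from outside, world axes, zero at the start; "torque": the same for the moment, N m; "opening": finger opening in m.
Only numpy, scipy, OpenCV 4.12 (cv2) and the standard library are available. Lean on these libraries where they do the work, as an engineer would, in place of code of your own. Each camera call takes 0.05 s, during which the arm holds its last target. There are 200 camera calls.

## Working session

There is one attempt and no reset: what is moved stays moved. The work goes in short steps, Python scripts to look and compute and a tool call to move; the robot and the scene stay as the last step left them, time stands still between calls to the robot, and variables do not carry over. Pictures are saved under pics/ and viewed, about 8 in all and at most 12, crops included, and the job is handed in when it is done.

Besides the shell and the picture viewer there is one more tool, called as name([rows], argument=value, ...), one row to a line, values as JSON. move_arm: Moves the arm, as the interface text tells. Its arguments: {"type":"object","properties":{"deltas":{"type":"array"},"claw":{"type":"number"},"newtons":{"type":"number"}},"required":["deltas"]}

```bash
mkdir -p pics
python3 - <<'E'
from workcell import *
import cv2, numpy as np
s=get_obs();print({k:np.round(v,3).tolist() for k,v in s.items()},grip_point_offset)
a=[]
for n in("scene","top"):
    c=camera(n);np.savez(f"{n}0.npz",**c);cv2.imwrite(f"pics/{n}0.png",c["color"]);print(n,c["fx"],c["fy"],c["cx"],c["cy"],c["k1"],np.round(c["T"],3).tolist())
E
```

```text
{'time': 0.0, 'q': [-67.726, 5.012, 10.033, 95.1, -0.0, 90.002], 'qd': [0.062, 0.097, -0.057, 0.048, 0.037, 0.045], 'joint_efforts': [0.0, -52.039, 46.481, 0.016, 0.0, 0.0], 'ee_pos': [0.208, -0.509, 0.231], 'tcp_rot': [-90.079, -0.0, -157.728], 'wrist_force': [0.639, 0.195, -0.022], 'torque': [0.004, 0.01, 0.047], 'opening': 0.085} 0.0187
scene 378.62070250040864 378.62070250040864 259.5854928306021 188.12137045000358 -0.10468714840643932 [[-0.592, 0.559, -0.58, 1.202], [0.806, 0.404, -0.433, 0.425], [-0.008, -0.724, -0.69, 0.839], [0.0, 0.0, 0.0, 1.0]]
top 371.1566713046777 371.1566713046777 252.41331058497138 191.9844883476614 -0.0587127088949463 [[-0.028, -0.997, 0.072, 0.513], [-0.999, 0.026, -0.032, -0.022], [0.03, -0.073, -0.997, 0.926], [0.0, 0.0, 0.0, 1.0]]
```

View pics/top0.png

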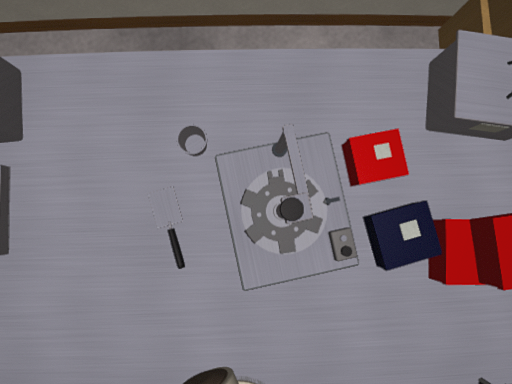

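View pics/scene0.png

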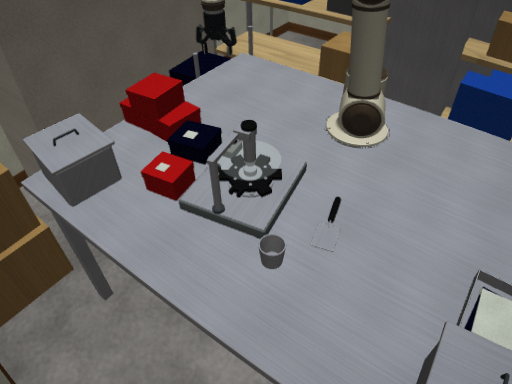

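The top view shows the machine yawed a little, pointer near (330,201), wheel centre near (285,211), cup (193,140), spatula (168,225). I'll measure the deck from range data and rectify the wheel plane.

```bash
cat > h.py <<'E'
import numpy as np, cv2
def ld(f): return dict(np.load(f))
def K(c): return np.array([[c["fx"],0,c["cx"]],[0,c["fy"],c["cy"]],[0,0,1.]]),np.array([c["k1"],0,0,0,0.])
def cloud(c):
    h,w=c["range_z"].shape; k,d=K(c)
    uv=np.stack(np.meshgrid(np.arange(w),np.arange(h)),-1).reshape(-1,1,2).astype(float)
    r=cv2.undistortPoints(uv,k,d).reshape(h,w,2)
    p=np.dstack([r,np.ones((h,w))])*c["range_z"][...,None]
    return p@c["T"][:3,:3].T+c["T"][:3,3]
def proj(c,P):
    Ti=np.linalg.inv(c["T"]);k,d=K(c)
    return cv2.projectPoints(np.asarray(P,float).reshape(-1,1,3),cv2.Rodrigues(Ti[:3,:3])[0],Ti[:3,3],k,d)[0].reshape(-1,2)
def ortho(c,o,yaw,z,half=.13,n=520):  # right = machine x, up = machine y
    g=np.linspace(-half,half,n);X,Y=np.meshgrid(g,-g);a=np.radians(yaw)
    P=np.stack([o[0]+np.cos(a)*X-np.sin(a)*Y,o[1]+np.sin(a)*X+np.cos(a)*Y,np.full_like(X,z)],-1)
    m=proj(c,P).astype(np.float32).reshape(n,n,2)
    return cv2.remap(c["color"],m[...,0],m[...,1],cv2.INTER_CUBIC)
E
python3 - <<'E'
from h import *
t=ld("top0.npz");P=cloud(t);z=P[...,2]
m=((abs(z-.051)<.006)&(P[...,0]>.3)&(P[...,0]<.75)&(abs(P[...,1])<.35)).astype(np.uint8)
m=cv2.morphologyEx(m,cv2.MORPH_OPEN,np.ones((3,3)))
n,l,st,_=cv2.connectedComponentsWithStats(m);i=1+st[1:,4].argmax()
for q in (l==i,):
    r=cv2.minAreaRect(P[q][:,:2].astype(np.float32));print(r,cv2.boxPoints(r),np.median(z[q]))
# guard
for lo,hi in((.13,.15),(.255,.27),(.225,.245),(.08,.09),(.065,.08)):
    q=(z>lo)&(z<hi)&(P[...,0]>.3)&(P[...,0]<.75)&(abs(P[...,1])<.15)
    if q.any(): print(lo,hi,q.sum(),P[q].min(0),P[q].max(0),P[q].mean(0))
r0=np.array(r[0]);B=cv2.boxPoints(r);e=B[1]-B[0];f=B[2]-B[1]
s=min((e,f),key=np.linalg.norm);s=s if s[1]<0 else -s
yaw=np.degrees(np.arctan2(s[1],s[0]));a=np.radians(yaw);o=r0-.0175*np.array([np.cos(a),np.sin(a)])
print("hub",o,"yaw",yaw)
im=ortho(t,o,yaw,.086);cv2.imwrite("pics/or.png",im)
E
```

```text
((0.5322187542915344, -0.13099806010723114), (0.32753968238830566, 0.28469884395599365), 10.581356048583984) [[ 0.34509394 -0.02114257]
 [ 0.39737365 -0.30100012]
 [ 0.71934354 -0.24085355]
 [ 0.66706383  0.039004  ]] 0.05036367410427889
0.13 0.15 3622 [ 0.43869771 -0.14996676  0.13076071] [ 0.67881833 -0.02195179  0.14857899] [ 0.52687514 -0.08567586  0.13950978]
0.255 0.27 460 [ 0.50890062 -0.13425493  0.25512587] [ 0.55051642 -0.09206309  0.26466293] [ 0.53003504 -0.11296916  0.26138561]
0.225 0.245 822 [ 0.50526504 -0.14974685  0.22533909] [ 0.69045358 -0.09656238  0.24495622] [ 0.62078052 -0.12521428  0.23882931]
0.08 0.09 49 [ 0.46078832 -0.12491666  0.08045314] [ 0.67401242 -0.02033867  0.0886051 ] [ 0.54354133 -0.04601207  0.08476896]
0.065 0.08 194 [ 0.55014469 -0.12280646  0.06507547] [0.73652762 0.12527356 0.07988698] [0.70020928 0.07351348 0.0690533 ]
hub [ 0.5290052  -0.11379565] yaw -79.41863
```

View pics/or.png

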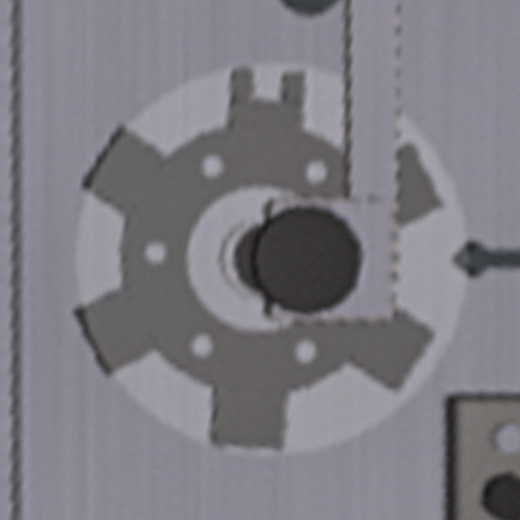

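The rectified view (2 px/mm) has the hub at (260,260). The notched tooth is at (267,85), about +87° from the machine's x, so the wheel must turn about 87° clockwise. The moves can't tilt the tool, so I'll check the shape of the open gripper: its fingers spread beyond its body and could hook under the guard while the tool stays vertical.

Run:
```python
from h import *
from workcell import *
from scipy.spatial.transform import Rotation as R
s=get_obs();r=R.from_euler("xyz",s["tcp_rot"],degrees=True).as_matrix();print(r.round(3).tolist())
S=ld("scene0.npz");w=camera("wrist");np.savez("wrist0.npz",**w)
Q=(cloud(S)-s["ee_pos"])@r   # tool coords
k=(abs(Q)<.14).all(-1)&(S["range_z"]>0)&(Q[...,1]<.02)
q=Q[k]
for y in np.arange(-.13,.01,.01):
    b=q[abs(q[:,1]-y)<.005]
    if len(b): print(round(y,3),len(b),"x",b[:,0].min().round(3),b[:,0].max().round(3),"z",np.sort(b[:,2]).round(3)[[0,1,-2,-1]])
a=cv2.resize(S["color"][0:75,170:260],(480,400),interpolation=cv2.INTER_CUBIC)
b=cv2.resize(w["color"],(320,240));c=np.zeros((400,800,3),np.uint8);c[:,:480]=a;c[:240,480:]=b;cv2.imwrite("pics/grip.png",c)
```

```text
[[-0.925, -0.0, 0.379], [-0.379, 0.001, -0.925], [-0.0, -1.0, -0.001]]
-0.13 50 x -0.041 0.011 z [-0.039 -0.038  0.026  0.031]
-0.12 39 x -0.026 0.008 z [-0.066 -0.065  0.061  0.061]
-0.11 122 x -0.02 0.01 z [-0.071 -0.071  0.063  0.064]
-0.1 99 x -0.027 0.01 z [-0.073 -0.072  0.065  0.068]
-0.09 82 x -0.024 0.011 z [-0.074 -0.074  0.068  0.069]
-0.08 87 x -0.023 0.016 z [-0.075 -0.074  0.07   0.07 ]
-0.07 64 x -0.018 0.015 z [-0.074 -0.074  0.072  0.072]
-0.06 57 x -0.021 0.01 z [-0.073 -0.072  0.07   0.073]
-0.05 24 x -0.016 0.006 z [-0.064 -0.061  0.051  0.056]
-0.04 27 x -0.014 0.006 z [-0.059 -0.059  0.053  0.054]
-0.03 27 x -0.017 0.009 z [-0.06  -0.059  0.054  0.056]
-0.02 22 x -0.015 0.01 z [-0.056 -0.056  0.053  0.054]
-0.01 5 x -0.016 0.009 z [-0.051  0.041  0.043  0.047]
```

View pics/grip.png

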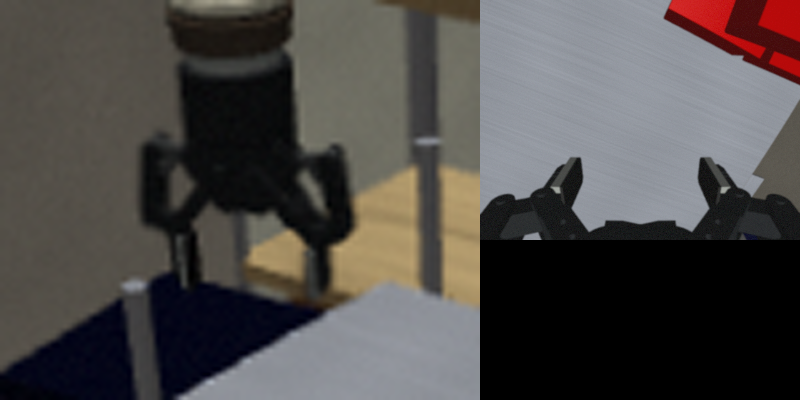

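move_arm([
  [[0,-0.02,0,-6],[0,-0.04,0,-12]],
])

```text
time: 0.35
ee_pos: [0.2083, -0.5086, 0.271]
tcp_rot: [-90.1, 0.0, -145.5]
wrist_force: [-0.5, 0.1, 0.7]
opening: 0.0856
```

The turn does act only about the vertical finger axis. The open knuckles stick out to ±73 mm, so hooking under the guard won't work. Next I'll close the jaws, face the machine axis and stretch past the reach in free air, to see whether the arm then leans.

move_arm([
  [[0.035,0,-0.011,8],[0.07,0,-0.022,16],[0.106,0,-0.034,23.9]],
], claw=0)

```text
time: 0.65
ee_pos: [0.1008, -0.5408, 0.2711]
tcp_rot: [-90.0, 0.0, -169.9]
wrist_force: [0.6, -0.1, -0.7]
opening: 0.0441
```

move_arm([
  [[0,0,0.05,0],[0,0,0.1,0],[0,0,0.15,0],[0,0,0.2,0],[0,0,0.25,0]],
])

```text
time: 1.15
ee_pos: [0.1384, -0.7411, 0.2696]
tcp_rot: [-89.7, 0.0, -169.6]
wrist_force: [0.2, -0.2, 1.1]
opening: 0.0001
```

```bash
python3 -c "
from workcell import *
print(get_obs())"
```

```text
{'time': 1.15, 'q': array([-7.94254916e+01,  4.28150727e+01,  6.51693262e+01,  1.12041142e+02,
        2.70318701e-04,  9.02090669e+01]), 'qd': array([ 2.25866631e-02,  6.80107549e+01,  1.03567234e+02,  3.13087004e+01,
        3.64429080e-02, -1.10757801e-01]), 'joint_efforts': array([-1.15004957e-01, -9.25822949e+01,  3.06295788e+01, -8.24097041e-01,
       -3.03224188e-03,  2.52507671e-03]), 'ee_pos': array([ 0.13836035, -0.74113822,  0.26957459]), 'tcp_rot': array([-8.96868914e+01,  1.41281967e-03, -1.69634554e+02]), 'wrist_force': array([ 0.24384734, -0.15251894,  1.09448138]), 'torque': array([-0.06575153, -0.00655744,  0.01387174]), 'opening': 5.5504117875267445e-05}
```

move_arm([
  [[0,0,0.05,0],[0,0,0.1,0],[0,0,0.15,0],[0,0,0.2,0]],
])

```text
time: 1.55
ee_pos: [0.1496, -0.8032, 0.22]
tcp_rot: [-86.9, 0.0, -169.6]
wrist_force: [-0.4, 0.9, 0.2]
opening: -0.0002
```

```bash
python3 -c "
from workcell import *
print(get_obs())"
```

```text
{'time': 1.55, 'q': array([-7.94502111e+01,  4.99230197e+01,  7.07543712e+01,  1.07688371e+02,
       -2.72317441e-03,  9.01732623e+01]), 'qd': array([-0.01624086,  7.28682885,  0.70441534, -9.54275627, -0.06960412,
        0.0102756 ]), 'joint_efforts': array([-1.57634589e-03, -8.96228456e+01,  4.16024959e+01, -3.66611006e-01,
       -3.71284150e-04,  1.51831813e-03]), 'ee_pos': array([ 0.14957819, -0.80323003,  0.22004798]), 'tcp_rot': array([-8.68570258e+01,  6.78052091e-03, -1.69623362e+02]), 'wrist_force': array([-0.37147827,  0.91968136,  0.24633398]), 'torque': array([-0.01151049,  0.01148976, -0.01324992]), 'opening': -0.00024472742721895344}
```

It does lean: 3° so far, and in the wanted direction. I'll check whether the lean persists when pushing further and then coming back.

move_arm([
  [[0,-0.02,0.05,0],[0,-0.05,0.1,0],[0,-0.07,0.15,0],[0,-0.1,0.2,0],[0,-0.12,0.25,0]],
])

```text
time: 2.05
ee_pos: [0.1531, -0.8243, 0.2233]
tcp_rot: [-83.9, 0.0, -169.6]
wrist_force: [0.0, -0.1, 0.2]
opening: 0.0001
```

move_arm([
  [[0,0,-0.03,0],[0,0,-0.06,0]],
])

```text
time: 2.25
ee_pos: [0.1456, -0.7835, 0.2168]
tcp_rot: [-84.0, 0.0, -169.6]
wrist_force: [0.3, -0.8, 1.3]
opening: 0.0001
```

```bash
python3 -c "
from workcell import *
print(get_obs()['q'])"
```

```text
[-7.94707695e+01  3.72067219e+01  4.98921445e+01  9.67110514e+01
 -5.52381382e-04  9.01533728e+01]
```

move_arm([
  [[0,-0.1,0.5,0],[0,-0.1,0.5,0],[0,-0.1,0.5,0],[0,-0.1,0.5,0],[0,-0.1,0.5,0]],
])

```text
time: 2.75
ee_pos: [0.159, -0.8578, 0.2084]
tcp_rot: [-80.8, 0.0, -169.6]
wrist_force: [0.2, 0.2, -0.4]
opening: -0.0002
```

move_arm([
  [[0,-0.5,0.5,0],[0,-0.5,0.5,0],[0,-0.5,0.5,0],[0,-0.5,0.5,0],[0,-0.5,0.5,0]],
])

```text
time: 3.25
ee_pos: [0.154, -0.8328, 0.2848]
tcp_rot: [-77.8, 0.0, -169.6]
wrist_force: [0.5, -0.1, -0.2]
opening: -0.0002
```

```bash
python3 -c "
from workcell import *
print(get_obs()['q'])"
```

```text
[-7.95248939e+01  4.58104887e+01  7.07663664e+01  1.02780883e+02
  7.00555975e-03  9.01006317e+01]
```

About 3° per call, and it sticks. I'll repeat with short calls.

move_arm([
  [[0,-0.3,0.5,0],[0,-0.3,0.5,0]],
])

```text
time: 3.45
ee_pos: [0.1559, -0.8436, 0.3036]
tcp_rot: [-74.9, 0.0, -169.6]
wrist_force: [1.2, 0.5, 0.4]
opening: -0.0001
```

move_arm([
  [[0,-0.3,0.5,0],[0,-0.3,0.5,0]],
])

```text
time: 3.65
ee_pos: [0.1571, -0.8512, 0.3253]
tcp_rot: [-72.2, 0.0, -169.6]
wrist_force: [-0.4, 0.2, -0.1]
opening: -0.0001
```

move_arm([
  [[0,-0.3,0.5,0],[0,-0.3,0.5,0]],
])

```text
time: 3.85
ee_pos: [0.158, -0.8566, 0.3502]
tcp_rot: [-69.4, 0.0, -169.6]
wrist_force: [-0.0, 0.6, 0.4]
opening: -0.0004
```

move_arm([
  [[0,-0.3,0.5,0],[0,-0.3,0.5,0]],
])

```text
time: 4.05
ee_pos: [0.1586, -0.8602, 0.3771]
tcp_rot: [-66.5, 0.0, -169.6]
wrist_force: [-0.6, 0.2, -0.8]
opening: 0.0001
```

move_arm([
  [[0,-0.3,0.5,0],[0,-0.3,0.5,0]],
])

```text
time: 4.25
ee_pos: [0.1588, -0.8619, 0.4055]
tcp_rot: [-63.7, 0.0, -169.6]
wrist_force: [-0.2, 0.7, 0.1]
opening: -0.0001
```

move_arm([
  [[0,-0.3,0.5,0],[0,-0.3,0.5,0]],
])

```text
time: 4.45
ee_pos: [0.1586, -0.8616, 0.4355]
tcp_rot: [-60.9, 0.0, -169.6]
wrist_force: [-1.1, -0.3, 0.1]
opening: 0.0001
```

move_arm([
  [[0,-0.3,0.5,0],[0,-0.3,0.5,0]],
])

```text
time: 4.65
ee_pos: [0.1581, -0.8592, 0.4667]
tcp_rot: [-58.1, 0.1, -169.6]
wrist_force: [-0.0, 0.4, -0.4]
opening: 0.0002
```

move_arm([
  [[0,-0.3,0.5,0],[0,-0.3,0.5,0]],
])

```text
time: 4.85
ee_pos: [0.1572, -0.8547, 0.499]
tcp_rot: [-55.3, 0.1, -169.6]
wrist_force: [1.0, 0.5, -0.9]
opening: -0.0001
```

move_arm([
  [[0,-0.3,0.5,0],[0,-0.3,0.5,0]],
])

```text
time: 5.05
ee_pos: [0.1559, -0.848, 0.5321]
tcp_rot: [-52.5, 0.1, -169.6]
wrist_force: [0.4, -0.5, -0.5]
opening: 0.0003
```

```bash
python3 -c "
from workcell import *
print(get_obs()['q'])"
```

```text
[-7.95966700e+01  3.16762659e+01  7.07388407e+01  9.15251236e+01
  3.69217458e-02  9.00426858e+01]
```

move_arm([
  [[0,-0.3,0.5,0],[0,-0.3,0.5,0]],
])

```text
time: 5.25
ee_pos: [0.1541, -0.8393, 0.5658]
tcp_rot: [-49.7, 0.1, -169.6]
wrist_force: [-0.2, 0.5, 0.7]
opening: 0.0
```

move_arm([
  [[0,0,-0.03,-8],[0,0,-0.06,-16]],
])

```text
time: 5.45
ee_pos: [0.1489, -0.8104, 0.5408]
tcp_rot: [-50.1, -6.3, -162.1]
wrist_force: [1.1, -0.9, 1.4]
opening: -0.0001
```

```bash
cat >> h.py <<'E'
from scipy.spatial.transform import Rotation as R
HUB=np.array([.5290,-.1138]);YAW=-79.42
def m2w(p):
    a=np.radians(YAW);c,s=np.cos(a),np.sin(a)
    return np.array([HUB[0]+c*p[0]-s*p[1],HUB[1]+s*p[0]+c*p[1],p[2]])
def st():
    from workcell import get_obs
    s=get_obs();r=R.from_euler("xyz",s["tcp_rot"],degrees=True).as_matrix()
    a=np.radians(YAW);M=np.array([[np.cos(a),-np.sin(a),0],[np.sin(a),np.cos(a),0],[0,0,1]])
    print("t",s["time"],"q",s["q"].round(1),"ee",s["ee_pos"].round(4),"mach",(M.T@(s["ee_pos"]-[*HUB,0])).round(4),"f",s["wrist_force"].round(1))
    print("tool axes (columns) in machine:\n",(M.T@r).round(3))
    return s["ee_pos"],r,M
def to(*pts):  # tool-frame deltas to machine-frame TCP points
    e,r,M=st()
    for p in pts: print(p,"->",(r.T@(m2w(p)-e)).round(4).tolist())
E
python3 -c "
from h import *
to((-.16,-.03,.45),(-.16,-.05,.2))"
```

```text
t 5.45 q [-79.6  17.6  49.9  82.    0.   80.2] ee [ 0.1489 -0.8104  0.5408] mach [ 0.615  -0.5015  0.5408] f [ 1.1 -0.9  1.4]
tool axes (columns) in machine:
 [[ 0.127  0.647  0.752]
 [-0.986 -0.001  0.167]
 [ 0.109 -0.763  0.638]]
(-0.16, -0.03, 0.45) -> [-0.5729, -0.4326, -0.562]
(-0.16, -0.05, 0.2) -> [-0.5805, -0.242, -0.7247]
```

Lean is 40.3°, exactly in the machine's x–z plane. Now I'll travel over to the working side, turning the jaw axis tangential.

move_arm([
  [[-0.031,-0.023,-0.031,-8],[-0.062,-0.047,-0.062,-16],[-0.094,-0.07,-0.093,-24],[-0.125,-0.094,-0.124,-32],[-0.157,-0.118,-0.155,-40]],
])

```text
time: 5.95
ee_pos: [0.2369, -0.5759, 0.5153]
tcp_rot: [-61.4, -29.6, -127.4]
wrist_force: [1.2, 0.8, 0.7]
opening: 0.0002
```

```bash
python3 -c "
from h import *
to((-.16,-.03,.45))"
```

```text
t 5.95 q [-62.7 -12.1  15.7  78.9 -10.7  53.2] ee [ 0.2369 -0.5759  0.5153] mach [ 0.4006 -0.372   0.5153] f [1.2 0.8 0.7]
tool axes (columns) in machine:
 [[ 0.582  0.646  0.494]
 [-0.646 -0.001  0.763]
 [ 0.493 -0.764  0.417]]
(-0.16, -0.03, 0.45) -> [-0.5796, -0.3125, -0.0433]
```

move_arm([
  [[-0.044,-0.0236,-0.003,-7],[-0.088,-0.047,-0.007,-14],[-0.132,-0.071,-0.01,-21],[-0.176,-0.094,-0.013,-28],[-0.22,-0.118,-0.016,-34]],
])

```text
time: 6.45
ee_pos: [0.3263, -0.3444, 0.4913]
tcp_rot: [-84.6, -40.0, -87.8]
wrist_force: [0.8, -0.3, 0.1]
opening: -0.0001
```

```bash
python3 -c "
from h import *
to((-.16,-.03,.45))"
```

```text
t 6.45 q [-29.2 -23.2   6.7  91.4 -29.8  48.9] ee [ 0.3263 -0.3444  0.4913] mach [ 0.1894 -0.2416  0.4913] f [ 0.8 -0.3  0.1]
tool axes (columns) in machine:
 [[ 0.758  0.646  0.085]
 [-0.111 -0.     0.994]
 [ 0.642 -0.763  0.072]]
(-0.16, -0.03, 0.45) -> [-0.3151, -0.1943, 0.1777]
```

move_arm([
  [[-0.037,-0.023,0.021,0],[-0.074,-0.045,0.042,0],[-0.11,-0.068,0.062,0],[-0.147,-0.091,0.083,0],[-0.184,-0.113,0.104,0]],
])

```text
time: 6.95
ee_pos: [0.4118, -0.1216, 0.4674]
tcp_rot: [-84.4, -39.8, -88.1]
wrist_force: [1.3, -1.0, 0.4]
opening: -0.0001
```

```bash
python3 -c "
from h import *
to((-.18,-.045,.4),(-.18,-.045,.25))"
```

```text
t 6.95 q [  8.9 -10.2  15.3 114.  -40.1  94.4] ee [ 0.4118 -0.1216  0.4674] mach [-0.0139 -0.1166  0.4674] f [ 1.3 -1.   0.4]
tool axes (columns) in machine:
 [[ 0.759  0.645  0.088]
 [-0.116  0.001  0.993]
 [ 0.641 -0.764  0.075]]
(-0.18, -0.045, 0.4) -> [-0.1776, -0.0556, 0.0515]
(-0.18, -0.045, 0.25) -> [-0.2737, 0.059, 0.0402]
```

move_arm([
  [[-0.044,-0.014,0.013,-2],[-0.088,-0.028,0.026,-4],[-0.133,-0.042,0.039,-6.6],[-0.178,-0.056,0.051,-6.6],[-0.178,-0.056,0.051,-6.6]],
])

```text
time: 7.45
ee_pos: [0.4524, 0.0577, 0.3952]
tcp_rot: [-90.5, -40.2, -78.9]
wrist_force: [0.9, -0.2, -0.6]
opening: 0.0
```

```bash
python3 -c "
from h import *
to((-.18,.003,.25),(-.16,.003,.12),(-.125,.003,.066))"
```

```text
t 7.45 q [ 29.6   4.2  19.7 121.1 -37.5 114. ] ee [0.4524 0.0577 0.3952] mach [-0.1827 -0.0438  0.3952] f [ 0.9 -0.2 -0.6]
tool axes (columns) in machine:
 [[ 0.764  0.645 -0.004]
 [ 0.007 -0.003  1.   ]
 [ 0.645 -0.764 -0.007]]
(-0.18, 0.003, 0.25) -> [-0.0913, 0.1125, 0.0478]
(-0.16, 0.003, 0.12) -> [-0.1599, 0.2248, 0.0486]
(-0.125, 0.003, 0.066) -> [-0.168, 0.2886, 0.0489]
```

move_arm([
  [[-0.03,0.038,0.02,0],[-0.061,0.075,0.04,0],[-0.091,0.112,0.048,0],[-0.125,0.168,0.048,0],[-0.16,0.225,0.0486,0]],
])

```text
time: 7.95
ee_pos: [0.5017, 0.0444, 0.1575]
tcp_rot: [-90.0, -40.1, -79.5]
wrist_force: [0.2, 1.1, -0.0]
opening: -0.0
```

move_arm([
  [[0,0,0,0]],
])

```text
time: 8.05
ee_pos: [0.4987, 0.0428, 0.1533]
tcp_rot: [-90.8, -40.2, -79.0]
wrist_force: [-0.6, 0.0, -0.3]
opening: -0.0001
```

Run:
```python
from h import *
from workcell import camera
to((-.125,.003,.066),(-.095,.003,.066))
im=[]
for n in("top","scene"):
    c=camera(n);np.savez(f"{n}1.npz",**c)
    u=proj(c,[m2w((-.1,0,.08))])[0].astype(int);x,y=max(u[0]-70,0),max(u[1]-85,0)
    im.append(cv2.resize(c["color"][y:y+200,x:x+140],(400,571),interpolation=cv2.INTER_CUBIC))
cv2.imwrite("pics/a1.png",np.hstack(im))
```

```text
t 8.05 q [ 25.6   4.8  -6.6  91.6 -38.4 109.5] ee [0.4987 0.0428 0.1533] mach [-0.1595 -0.001   0.1533] f [-0.6  0.  -0.3]
tool axes (columns) in machine:
 [[ 0.764  0.646  0.002]
 [ 0.005 -0.009  1.   ]
 [ 0.646 -0.763 -0.011]]
(-0.125, 0.003, 0.066) -> [-0.03, 0.0889, 0.005]
(-0.095, 0.003, 0.066) -> [-0.0071, 0.1083, 0.0051]
```

View pics/a1.png

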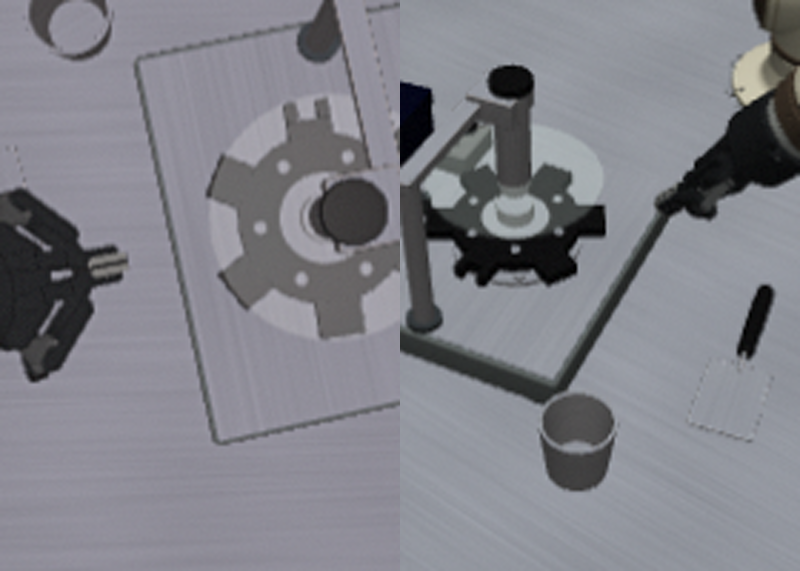

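The top view shows the shut fingers at (110,262) in front of the open pocket, with the wheel untouched; in the scene view the spatula and cup are clear. Going in.

move_arm([
  [[-0.01,0.03,0.002,0],[-0.02,0.06,0.005,0],[-0.03,0.085,0.005,0],[-0.03,0.089,0.005,0],[-0.03,0.089,0.005,0]],
])

```text
time: 8.65
ee_pos: [0.514, 0.0125, 0.0742]
tcp_rot: [-89.9, -40.1, -79.6]
wrist_force: [-0.7, 0.4, 1.4]
opening: 0.0003
```

```bash
python3 -c "
from h import *
to((-.09,.003,.066),(-.09,.02,.066),(-.079,.051,.066),(-.069,.064,.066))"
```

```text
t 8.65 q [ 21.9   5.6 -14.4  79.3 -39.2 104.7] ee [0.514  0.0125 0.0742] mach [-0.1269  0.0084  0.0742] f [-0.7  0.4  1.4]
tool axes (columns) in machine:
 [[ 0.765  0.644  0.001]
 [-0.002  0.001  1.   ]
 [ 0.644 -0.765  0.002]]
(-0.09, 0.003, 0.066) -> [0.023, 0.03, -0.0054]
(-0.09, 0.02, 0.066) -> [0.0229, 0.0301, 0.0116]
(-0.079, 0.051, 0.066) -> [0.0313, 0.0372, 0.0426]
(-0.069, 0.064, 0.066) -> [0.0389, 0.0436, 0.0556]
```

move_arm([
  [[0.006,0.008,-0.002,0],[0.012,0.016,-0.004,0],[0.018,0.024,-0.005,0],[0.023,0.03,-0.005,0],[0.023,0.03,-0.005,0]],
])

```text
time: 9.15
ee_pos: [0.5144, -0.0263, 0.0633]
tcp_rot: [-90.1, -40.1, -79.5]
wrist_force: [-0.1, -1.0, 0.2]
opening: -0.0002
```

```bash
python3 -c "
from h import *
to((-.09,.02,.066),(-.085,.037,.066),(-.079,.051,.066),(-.069,.064,.066))"
```

```text
t 9.15 q [ 17.8   3.3 -17.9  74.9 -39.7  99.5] ee [ 0.5144 -0.0263  0.0633] mach [-0.0887  0.0018  0.0633] f [-0.1 -1.   0.2]
tool axes (columns) in machine:
 [[ 0.765  0.645  0.002]
 [-0.001 -0.002  1.   ]
 [ 0.645 -0.765 -0.001]]
(-0.09, 0.02, 0.066) -> [0.0008, -0.0029, 0.0182]
(-0.085, 0.037, 0.066) -> [0.0046, 0.0002, 0.0353]
(-0.079, 0.051, 0.066) -> [0.0092, 0.0041, 0.0493]
(-0.069, 0.064, 0.066) -> [0.0168, 0.0105, 0.0623]
```

move_arm([
  [[0.0,-0.001,0.004,0],[0.001,-0.002,0.008,0],[0.001,-0.002,0.012,0],[0.001,-0.002,0.016,0],[0.001,-0.002,0.02,0]],
])

```text
time: 9.65
ee_pos: [0.5346, -0.0207, 0.0653]
tcp_rot: [-90.1, -40.1, -79.4]
wrist_force: [0.1, 0.4, 0.1]
opening: -0.0002
```

move_arm([
  [[0.001,0.0005,0.0035,0],[0.002,0.001,0.007,0],[0.003,0.002,0.0105,0],[0.004,0.003,0.014,0],[0.005,0.004,0.0175,0]],
])

```text
time: 10.15
ee_pos: [0.5525, -0.0243, 0.0653]
tcp_rot: [-90.2, -40.1, -79.4]
wrist_force: [-3.5, -0.0, 0.8]
opening: 0.0001
```

```bash
python3 -c "
from h import *
to((-.079,.051,.066),(-.069,.064,.066))"
```

```text
t 10.15 q [ 16.8   7.9 -12.8  74.7 -39.8  98.1] ee [ 0.5525 -0.0243  0.0653] mach [-0.0837  0.0395  0.0653] f [-3.5 -0.   0.8]
tool axes (columns) in machine:
 [[ 0.765  0.645  0.001]
 [ 0.001 -0.002  1.   ]
 [ 0.645 -0.765 -0.002]]
(-0.079, 0.051, 0.066) -> [0.004, 0.0025, 0.0115]
(-0.069, 0.064, 0.066) -> [0.0117, 0.0089, 0.0245]
```

Contact at 3.5 N, so the wheel is turning. I'll finish this stroke.

move_arm([
  [[0.001,0.001,0.0035,0],[0.002,0.001,0.007,0],[0.004,0.0025,0.0105,0],[0.006,0.004,0.0137,0],[0.0075,0.0055,0.0168,0]],
])

```text
time: 10.65
ee_pos: [0.5711, -0.0302, 0.0661]
tcp_rot: [-90.1, -40.1, -79.4]
wrist_force: [-2.7, -0.2, -1.1]
opening: 0.0001
```

move_arm([
  [[0.0015,0.0015,0.003,0],[0.0035,0.003,0.006,0],[0.0055,0.0045,0.009,0],[0.0075,0.006,0.012,0],[0.0095,0.008,0.0145,0]],
])

```text
time: 11.15
ee_pos: [0.5876, -0.0397, 0.0662]
tcp_rot: [-90.1, -40.1, -79.4]
wrist_force: [-2.2, 1.0, -0.2]
opening: -0.0003
```

Run:
```python
from h import *
from workcell import camera
to((-.125,.055,.066),(-.125,-.04,.066))
c=camera("top");np.savez("top2.npz",**c);cv2.imwrite("pics/or2.png",ortho(c,HUB,YAW,.086))
```

```text
t 11.15 q [ 14.3  11.   -9.1  73.1 -40.   94.8] ee [ 0.5876 -0.0397  0.0662] mach [-0.0621  0.0712  0.0662] f [-2.2  1.  -0.2]
tool axes (columns) in machine:
 [[ 0.765  0.644  0.   ]
 [ 0.    -0.001  1.   ]
 [ 0.644 -0.765 -0.001]]
(-0.125, 0.055, 0.066) -> [-0.0482, -0.0404, -0.0163]
(-0.125, -0.04, 0.066) -> [-0.0483, -0.0403, -0.1113]
```

View pics/or2.png

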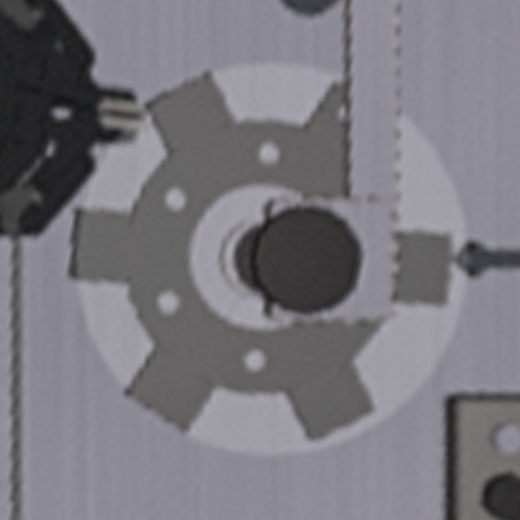

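The first stroke turned the wheel about 31°. The left tooth is at (90,243), ≈176°, so the notch is at ≈56°. I'll retract and enter the pocket below that tooth.

move_arm([
  [[-0.004,-0.0035,-0.008,0],[-0.025,-0.021,-0.01,0],[-0.048,-0.0405,-0.016,0],[-0.052,-0.043,-0.04,0],[-0.052,-0.043,-0.075,0]],
])

```text
time: 11.7
ee_pos: [0.501, 0.0143, 0.0655]
tcp_rot: [-90.0, -40.1, -79.3]
wrist_force: [-1.0, 0.0, 0.7]
opening: -0.0
```

move_arm([
  [[0,0,-0.032,0],[0,0,-0.032,0],[0,0,-0.032,0]],
])

```text
time: 12.0
ee_pos: [0.4696, 0.0074, 0.0661]
tcp_rot: [-90.0, -40.1, -79.4]
wrist_force: [-0.0, -0.2, 0.6]
opening: -0.0001
```

```bash
python3 -c "
from h import *
to((-.1,-.037,.065),(-.088,-.037,.065),(-.09,-.025,.065))"
```

```text
t 12.0 q [ 23.3   0.6 -20.6  79.3 -39.  106.5] ee [0.4696 0.0074 0.0661] mach [-0.1301 -0.0361  0.0661] f [-0.  -0.2  0.6]
tool axes (columns) in machine:
 [[ 0.765  0.644 -0.   ]
 [-0.     0.     1.   ]
 [ 0.644 -0.765  0.   ]]
(-0.1, -0.037, 0.065) -> [0.0223, 0.0202, -0.0009]
(-0.088, -0.037, 0.065) -> [0.0314, 0.028, -0.0009]
(-0.09, -0.025, 0.065) -> [0.0299, 0.0267, 0.0111]
```

move_arm([
  [[0.01,0.009,-0.001,0],[0.02,0.018,-0.001,0],[0.03,0.0265,-0.001,0],[0.03,0.0265,0.005,0],[0.03,0.0265,0.01,0]],
])

```text
time: 12.5
ee_pos: [0.4879, -0.0302, 0.0649]
tcp_rot: [-90.0, -40.1, -79.5]
wrist_force: [-0.2, 0.3, -0.6]
opening: -0.0
```

```bash
python3 -c "
from h import *
to((-.091,-.012,.065),(-.091,.007,.065),(-.088,.023,.065),(-.084,.038,.065),(-.076,.052,.065))"
```

```text
t 12.5 q [ 18.3  -0.2 -21.4  75.4 -39.7 100.2] ee [ 0.4879 -0.0302  0.0649] mach [-0.0898 -0.0251  0.0649] f [-0.2  0.3 -0.6]
tool axes (columns) in machine:
 [[ 0.765  0.644  0.001]
 [-0.001 -0.001  1.   ]
 [ 0.644 -0.765 -0.   ]]
(-0.091, -0.012, 0.065) -> [-0.0009, -0.0009, 0.0131]
(-0.091, 0.007, 0.065) -> [-0.0009, -0.0009, 0.0321]
(-0.088, 0.023, 0.065) -> [0.0014, 0.001, 0.0481]
(-0.084, 0.038, 0.065) -> [0.0044, 0.0036, 0.0631]
(-0.076, 0.052, 0.065) -> [0.0105, 0.0087, 0.0771]
```

move_arm([
  [[0,0,0.0035,0],[0,0,0.007,0],[0,0,0.0105,0],[0,0,0.014,0],[0,0,0.0175,0]],
])

```text
time: 13.0
ee_pos: [0.5043, -0.0269, 0.0645]
tcp_rot: [-90.1, -40.1, -79.3]
wrist_force: [-2.4, 1.7, 1.7]
opening: -0.0002
```

move_arm([
  [[0,0,0.0035,0],[0,0,0.007,0],[0,0,0.0105,0],[0,0,0.014,0],[0.0005,0.0005,0.017,0]],
])

```text
time: 13.5
ee_pos: [0.5212, -0.0248, 0.0645]
tcp_rot: [-90.1, -40.1, -79.4]
wrist_force: [-2.9, 0.1, 1.7]
opening: 0.0002
```

move_arm([
  [[0.0005,0.0005,0.003,0],[0.001,0.001,0.006,0],[0.0015,0.0015,0.009,0],[0.002,0.002,0.012,0],[0.003,0.0025,0.015,0]],
])

```text
time: 14.0
ee_pos: [0.5365, -0.026, 0.0645]
tcp_rot: [-90.1, -40.1, -79.4]
wrist_force: [-4.0, -1.3, 0.3]
opening: 0.0
```

Run:
```python
from h import *
from workcell import camera
to((-.084,.038,.065),(-.076,.052,.065),(-.071,.059,.065),(-.0665,.0655,.065))
c=camera("top");np.savez("top3.npz",**c);cv2.imwrite("pics/or3.png",ortho(c,HUB,YAW,.086))
```

```text
t 14.0 q [ 17.1   5.9 -15.1  74.6 -39.8  98.5] ee [ 0.5365 -0.026   0.0645] mach [-0.085   0.0235  0.0645] f [-4.  -1.3  0.3]
tool axes (columns) in machine:
 [[ 0.765  0.645  0.001]
 [ 0.001 -0.002  1.   ]
 [ 0.645 -0.765 -0.002]]
(-0.084, 0.038, 0.065) -> [0.0011, 0.0002, 0.0145]
(-0.076, 0.052, 0.065) -> [0.0072, 0.0053, 0.0285]
(-0.071, 0.059, 0.065) -> [0.011, 0.0085, 0.0355]
(-0.0665, 0.0655, 0.065) -> [0.0145, 0.0114, 0.042]
```

View pics/or3.png

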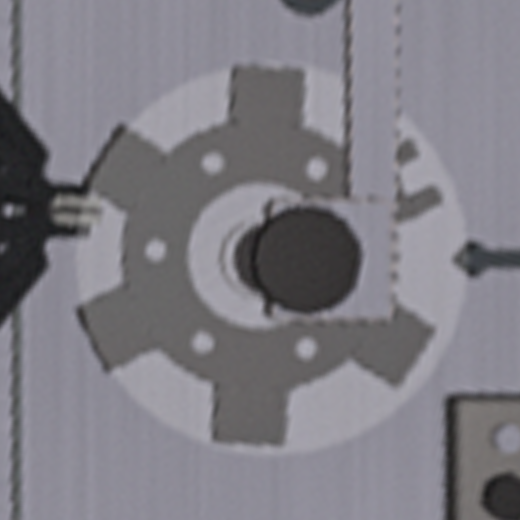

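The notched tooth, around (418,180), is at ≈27°, so 27° remain. I'll slow down.

move_arm([
  [[0.0005,0,0.003,0],[0.001,0,0.006,0],[0.0015,0.0002,0.009,0],[0.002,0.0005,0.012,0],[0.0025,0.001,0.0145,0]],
])

```text
time: 14.55
ee_pos: [0.5514, -0.0257, 0.0653]
tcp_rot: [-90.1, -40.1, -79.4]
wrist_force: [-2.9, -0.8, 0.1]
opening: 0.0
```

move_arm([
  [[0.001,0.001,0.002,0],[0.002,0.002,0.004,0],[0.003,0.003,0.006,0],[0.004,0.004,0.008,0],[0.005,0.0045,0.01,0]],
])

```text
time: 15.05
ee_pos: [0.5623, -0.0306, 0.0651]
tcp_rot: [-90.1, -40.1, -79.4]
wrist_force: [-2.6, -0.4, 0.3]
opening: 0.0003
```

Run:
```python
from h import *
from workcell import camera
to((-.071,.059,.065),(-.0665,.0655,.065))
c=camera("top");np.savez("top4.npz",**c);cv2.imwrite("pics/or4.png",ortho(c,HUB,YAW,.086))
```

```text
t 15.05 q [ 15.8   8.6 -12.   73.9 -39.9  96.9] ee [ 0.5623 -0.0306  0.0651] mach [-0.0756  0.048   0.0651] f [-2.6 -0.4  0.3]
tool axes (columns) in machine:
 [[ 0.765  0.645  0.001]
 [ 0.001 -0.001  1.   ]
 [ 0.645 -0.765 -0.001]]
(-0.071, 0.059, 0.065) -> [0.0035, 0.0031, 0.011]
(-0.0665, 0.0655, 0.065) -> [0.0069, 0.006, 0.0175]
```

View pics/or4.png

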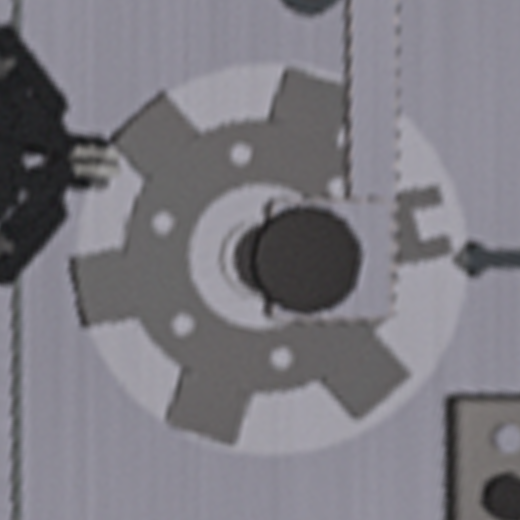

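The notch at (435,220) is at ≈12°. Slow final approach, watching for the drop.

move_arm([
  [[0.0007,0.0006,0.0019,0],[0.0014,0.0012,0.0038,0],[0.002,0.0018,0.0057,0],[0.0027,0.0024,0.0076,0],[0.0034,0.003,0.0095,0]],
])

```text
time: 15.6
ee_pos: [0.5727, -0.0332, 0.0651]
tcp_rot: [-90.1, -40.1, -79.4]
wrist_force: [-0.3, 0.4, -0.9]
opening: 0.0002
```

move_arm([
  [[0.0008,0.0007,0.0015,0],[0.0015,0.0014,0.003,0]],
])

```text
time: 15.8
ee_pos: [0.5755, -0.0347, 0.0648]
tcp_rot: [-90.2, -40.1, -79.3]
wrist_force: [-3.3, 1.2, 1.2]
opening: 0.0002
```

```bash
cat > m.py <<'E'
from h import *
from workcell import camera
st();c=camera("top");o=ortho(c,HUB,YAW,.086)
g=cv2.cvtColor(o,cv2.COLOR_BGR2GRAY);cv2.imwrite("pics/last.png",o)
# tooth blobs: dark pixels at 74..92 mm radius, angle mod 60
yy,xx=np.mgrid[:520,:520];r=np.hypot(xx-258,258-yy)/2;a=np.degrees(np.arctan2(258-yy,xx-258))
k=(g<125)&(r>76)&(r<90)&((a<-15)&(a>-130)|(a>165)|(a<-150))
for lo in(-40,-60,-100,-120,165):pass
m=np.exp(1j*np.radians(a[k]*6));print("angle mod 60:",np.degrees(np.angle(m.mean()))/6,k.sum())
S=camera("scene");
P=cloud(S);a=np.radians(YAW);X=P-[*HUB,0];mx=np.cos(a)*X[...,0]+np.sin(a)*X[...,1];my=-np.sin(a)*X[...,0]+np.cos(a)*X[...,1]
rr=np.hypot(mx,my);q=(rr<.066)&(rr>.03)&(P[...,2]>.065)&(P[...,2]<.1);print("wheel top z",np.median(P[...,2][q]),q.sum())
E
python3 m.py
python3 - <<'E'
from h import *
S=ld("scene0.npz")
P=cloud(S);X=P-[*HUB,0];rr=np.hypot(X[...,0],X[...,1]);q=(rr<.066)&(rr>.03)&(P[...,2]>.065)&(P[...,2]<.1);print("ref riding top z",np.median(P[...,2][q]),q.sum())
E
```

```text
t 15.8 q [ 15.1  10.  -10.5  73.5 -40.   95.9] ee [ 0.5755 -0.0347  0.0648] mach [-0.0692  0.0602  0.0648] f [-3.3  1.2  1.2]
tool axes (columns) in machine:
 [[ 0.765  0.644  0.   ]
 [ 0.001 -0.002  1.   ]
 [ 0.644 -0.765 -0.002]]
angle mod 60: 2.0640093491807705 5955
wheel top z 0.07374109706618936 330
ref riding top z 0.0829851908407252 237
```

Top height went from 83.0 to 73.7 mm, a 9 mm fall, so it seems to have dropped. I'll back the hand off and verify.

move_arm([
  [[-0.0005,-0.0005,-0.004,0],[-0.003,-0.003,-0.01,0],[-0.019,-0.016,-0.012,0],[-0.036,-0.031,-0.014,0],[-0.055,-0.048,-0.016,0]],
])

```text
time: 16.4
ee_pos: [0.5459, 0.0346, 0.0665]
tcp_rot: [-90.1, -40.1, -79.4]
wrist_force: [0.9, 0.0, -0.5]
opening: -0.0004
```

move_arm([
  [[-0.01,-0.045,0,0],[-0.02,-0.09,0,0],[-0.02,-0.09,0,0],[-0.02,-0.09,0,0]],
])

```text
time: 16.8
ee_pos: [0.5333, 0.1071, 0.1223]
tcp_rot: [-90.0, -40.1, -79.3]
wrist_force: [-0.6, -0.3, -0.7]
opening: -0.0
```

```bash
python3 m.py
python3 - <<'E'
from h import *
from workcell import camera
c=camera("top");s=camera("scene")
o=ortho(c,HUB,YAW,.076);u=proj(s,[m2w((0,0,.08))])[0].astype(int)
b=cv2.resize(s["color"][u[1]-70:u[1]+90,u[0]-50:u[0]+36],(280,520),interpolation=cv2.INTER_CUBIC)
cv2.imwrite("pics/fin.png",np.hstack([o,b]))
# did the props move? compare with the first top view
d=cv2.absdiff(ld("top0.npz")["color"],c["color"]).max(2)
for n,(x,y,w,h) in dict(cup=(175,120,40,45),spat=(145,180,45,95),red=(340,125,75,65),blue=(360,200,85,75)).items():print(n,(d[y:y+h,x:x+w]>40).sum())
E
```

```text
t 16.8 q [ 29.9  14.1   0.4  91.8 -37.4 114.6] ee [0.5333 0.1071 0.1223] mach [-0.2164  0.0448  0.1223] f [-0.6 -0.3 -0.7]
tool axes (columns) in machine:
 [[ 0.765  0.644 -0.001]
 [ 0.001  0.001  1.   ]
 [ 0.644 -0.765 -0.001]]
angle mod 60: 1.9927165960236095 5939
wheel top z 0.0735876266791834 329
cup 0
spat 1282
red 0
blue 0
```

View pics/fin.png

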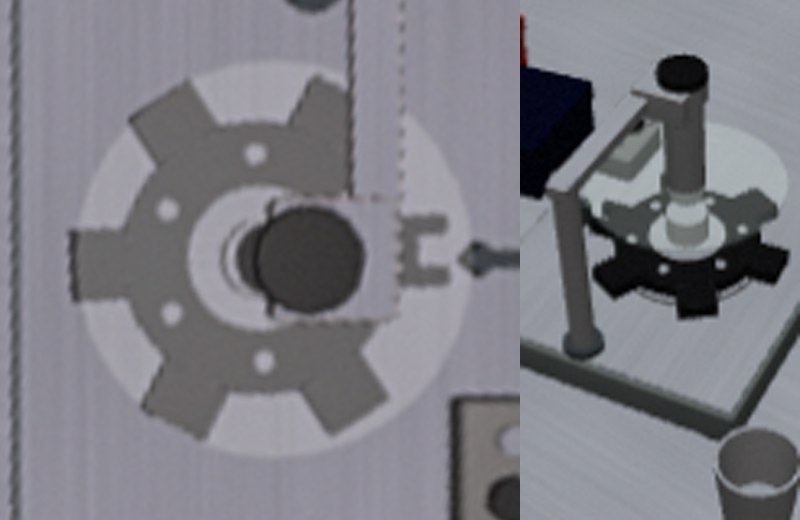

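The notch at (435,250) sits about 4 mm sideways of the pointer at (470,258), with the hand clear. I'll check that the wheel is level and the spatula hasn't moved, after moving further off.

move_arm([
  [[-0.02,-0.04,0,0],[-0.04,-0.08,0,0],[-0.06,-0.12,0,0],[-0.06,-0.12,0,0]],
])

```text
time: 17.4
ee_pos: [0.5106, 0.2306, 0.1759]
tcp_rot: [-90.0, -40.1, -79.3]
wrist_force: [0.7, -0.1, -0.7]
opening: -0.0001
```

Run:
```python
from h import *
from workcell import camera
st();s=camera("scene");s0=ld("scene0.npz");c=camera("top");c0=ld("top0.npz")
d=cv2.absdiff(s["color"],s0["color"]).max(2);print("spatula diff (scene)",(d[190:255,308:345]>40).sum(),"cup",(d[230:270,255:290]>40).sum())
for n,S in(("before",s0),("now",s)):
    P=cloud(S)-[*HUB,0];rr=np.hypot(P[...,0],P[...,1]);q=(rr<.093)&(rr>.03)&(P[...,2]>.068)&(P[...,2]<.095)&(S["color"].max(2)<110)
    p=P[q];w=np.ones(len(p),bool)
    for _ in range(6):
        A=np.c_[p[:,:2],np.ones(len(p))];x=np.linalg.lstsq(A[w],p[w,2],rcond=None)[0];e=p[:,2]-A@x;w=abs(e-np.median(e[w]))<.003
    print(n,"top z",x[2].round(4),"tilt deg",np.degrees(np.hypot(*x[:2])).round(2),w.sum(),len(p))
```

```text
t 17.4 q [ 40.8  23.2  17.1 106.8 -33.8 127.1] ee [0.5106 0.2306 0.1759] mach [-0.3419  0.0451  0.1759] f [ 0.7 -0.1 -0.7]
tool axes (columns) in machine:
 [[ 0.765  0.644 -0.002]
 [ 0.002  0.001  1.   ]
 [ 0.644 -0.765 -0.   ]]
spatula diff (scene) 0 cup 0
before top z 0.0832 tilt deg 0.28 507 663
now top z 0.0735 tilt deg 0.25 572 623
```

The wheel fell 9.7 mm and is level, and the props haven't moved. Handing in.

```bash
python3 -c "
from workcell import *
print(job_done())"
```

```text
the job is handed in; nothing more can be done
None
```

The star wheel has dropped home over the dogs, with the notch facing the pointer and the hand moved away. The job was handed in at about 17.5 s; no verdict is reported.

**How it was done:** The moves have no tilt axis, so I repeatedly stretched the arm past its reach in free air, which leaned the tool to 40°. The closed fingers then reached in under the guard and turned the wheel about 87° clockwise in two strokes. The wrist force readings, taken at the end of each move, never exceeded about 4.5 N.

**Last checks:**
- **Height:** the wheel's top fell 9.7 mm, from 83.2 to 73.5 mm as measured. The true riding height is 86 mm, so the range readings sit about 3 mm low. The fall itself matches the 10 mm drop.
- **Level:** the tilt fit gave about 0.25°, the same as before the drop.
- **Notch:** it is about 4 mm sideways of the pointer (limit 9 mm). That is an angle of about 2 to 2.5°, inside the slots' 3° of play.
- **Cartons, cup, spatula:** none shows any change in the pictures. In one top view the spatula was hidden by the arm and looked changed, but the scene view showed no change there.

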